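Load the cut-off saw's bar cassette, bevelled ends first

ROBOT

A 6-joint arm with a two-finger parallel gripper is mounted at the origin on the work surface. World frame = base frame: x ahead of the robot, y to its left, z up, the work surface at z = 0. Lengths are in m, angles in rad, forces in N, time in s.
With the tool pointing down it reaches from about 0.35 to 0.975 m from the base axis. Payload 4.9 kg.
Tool frame: the origin (TCP) lies midway between the tips of the shut fingers; the grasp point (between the pads) lies 19 mm behind it; z points along the fingers, y is the line along which they close (so a half turn about z gives the same grasp; the last joint's range is limited). The gripper opens to 85 mm and grips with 20 to 120 N. Pads are 22 mm wide; open, the fingers measure 114 mm over their backs; the gripper's body (76 mm by 85 mm) begins 54 mm behind the grasp point. The pads swing forward as they close: fully open they stand 13 mm farther back than shut.
Start: joints at [-1.371, 0.053, 1.613, -0, 1.476, -0.119], TCP at [0.196, -0.593, 0.231] pointing down, gripper open.
Joint ranges: [-3.01, 3.01], [-1.01, 2.22], [0.06, 2.58], [-1.02, 4.17], [0.09, 2.62], [-3.14, 3.14]. Speed limits (rad/s): [2.57, 2.57, 3.14, 3.14, 3.14, 3.14].

INTERFACE

Orientations are given as a unit quaternion [w, x, y, z].
In Python, from plant import state, grab_frame, job_done, cut_out, place_of gives the robot as it stands.
- The arm moves only by the tool jog_arm, never from a script. Its argument "motion" is text: rows parted by semicolons, each of 7 numbers parted by spaces: the opening in per cent of the stroke, from 0 (shut) to 100 (fully open), then the shift along the tool's x, y, z as a fraction of full scale, then the turn, a rotation vector about the tool's x, y, z as a fraction of full scale. A call has exactly 5 rows; each row is the pose to reach, as a shift and turn from the pose commanded when the call began, along the tool's axes at that moment; what a row does not reach only later rows make up. Full scale, the value 1, is 50 cm for a shift and 1.5 rad for a turn. A row lasts 1/8 s, in which the tool goes at most 62.5 mm and 10.7 degrees, less where a joint would pass 70% of its speed; a pose out of reach is approached as far as the arm can. A call with a number of a shift or a turn outside -1 to 1 is refused whole. A call with a gripper value outside its range is refused whole. The fingers move at their own pace and stop on an object; the grip force is fixed at half the most. Time passes only in rows, so rows that repeat a pose let the fingers close, or fill a call up. It gives the time, the measured TCP pose, the force, the opening and the grip force at its end, in the units of the state.
- state(): the state, without advancing time (a new reading comes with each control period).
- grab_frame(name): name is "scene" or "side" or "wrist"; returns a dict with "color" (480x640x3 uint8, red, green, blue), "range_z" (480x640 float32, m along the optical axis (not along the pixel's ray), 0 where there is no reading), "intrinsics" (3x3 intrinsics, pixels), "world_from_camera" (4x4, takes a point from camera to world coordinates). Camera axes: x right, y up, looking along -z (the intrinsics and any distortion apply to the point x, -y, -z); pixel columns grow to the right and rows downward; lengths in m; the calibration is good to about 2 mm. A picture is of the moment at which its call begins.
- job_done(): hands the job in; it is judged then, once.
Trained networks look in the newest picture that a camera, given by its name, has taken for a name from the list of things; names that differ only in an ending like _2 or _b are one class to them, and where a whole thing is asked for, a point or a joint stands for the part that bears it (a point fixed in the world has none). Each returns a list of dicts, best first, with "p" (0 to 1); they miss things now and then, are a little off and sometimes report something else, mostly with a low value. They report only what shows in the picture. A call takes as long as a camera call. They do not tell look-alikes from the thing itself.
- cut_out(camera, thing): "pixels" (480x640 bool, what is visible of it).
- place_of(camera, thing): "at" ([x, y, z] in m, in world coordinates, good to about 4 mm: a listed point, or the origin of a listed thing).
The state is a dict: "time": time; "joint_pos": joint angles; "joint_vel": joint speeds; "joint_efforts": joint torques, N m; "tool_pos": TCP position; "tool_rot": TCP orientation; "contact_force": force on the tool from outside, world axes, zero at the start; "ft_torque": the same for the moment, N m; "gripper_width": opening from 0.0 (shut) to 1.0 (fully open); "grasp_force": force on a finger pad.
Only numpy, scipy, OpenCV 4.12 (cv2) and the standard library are available. Lean on these libraries where they do the work, as an engineer would, in place of code of your own. Each camera call takes 0.05 s, during which the arm holds its last target. There are 200 camera calls.

TASK

Load the three round bars into the saw's cassette, all bevelled end first and fully home in their guide bushes. Push each bar along its rails to feel which way round it lies: a bevelled end rides up into the bore and slides home, a square end catches on the rim; lift out any bar that catches, turn it end for end, lay it back and push it home too. Leave the wash bottle, the specimen dish and the cut-off wheels where they are.

Things in the scene. Friction and masses are not known exactly. Their poses are not given: they have to be found in the camera images.
- cassette: fixed bar cassette, 279 mm long (its x, the way bars are pushed) by 212 mm wide: 12 mm black base plate, blue guide block with three bushes at the +x end (74 mm high, mouth face at x = 65 mm), end plate at x = -142 to -132 mm (34 mm high), black carrying handle behind the block. Origin on the bench under the middle lane, z up. Three lanes, at y = +78, 0 and -78 mm
- rails (a point): point on the middle lane between its rails, at x = -40 mm of the cassette and at the height of the rails' centres, 28 mm above the bench; axes as the cassette. Each lane is two level 8 mm steel rods, 10 mm either side of its middle, from the end plate to the mouth; a bar lies on them and hides them from above, and nothing stands beside it down to the base plate (12 mm above the bench)
- bar_1_mid (a point): aluminium-alloy round bar, 28 mm in diameter, 110 mm long, 0.15 to 0.22 kg, lying on the rails of one lane, 10 to 38 mm short of the mouth. One end has a 30-degree bevel (8.7 mm long, to an 18 mm nose), the other is sawn square. This point is its centre. Its x axis runs along it and at the start points to the bushes, whichever end is bevelled: the pose does not tell the bevelled end
- bar_2_mid (a point): second bar, alike in every way, but perhaps lying the other way round. This point is its centre, 43 mm above the bench on the rails; axes as for bar 1. The bars start in the three lanes in any order; some are the right way round, some not
- bar_3_mid (a point): third bar, alike in every way, but perhaps lying the other way round. This point is its centre, 43 mm above the bench on the rails; axes as for bar 1
- bar_1: bar 1 as a whole; origin and axes as point bar_1_mid
- bar_2: bar 2 as a whole; origin and axes as point bar_2_mid
- bar_3: bar 3 as a whole; origin and axes as point bar_3_mid
- mouth_1 (a point): centre of the mouth of the steel guide bush of the lane at y = +78 mm, 32 mm bore, 47.5 mm above the bench. Its x axis points into the bore (the way bars are pushed, level), y across the lanes, z up. The bore's lowest point is 2.5 mm above the underside of a bar on the rails: a square end stops dead on that rim, bar centre 55 mm before the mouth; a bevelled end rides over it with a light push (under 10 N)
- mouth_2 (a point): the same point of the middle lane (y = 0). Each bore runs 62 mm in to a shoulder with a 25 mm recess, 5 mm deep, behind it that only a bevelled nose fits. A bar fully home has its nose on the bottom of the recess: centre 12 mm past the mouth, 43 mm of it standing out. Square end first it always stays 5 mm short of that
- mouth_3 (a point): the same point of the lane at y = -78 mm. Every bar fits every lane
- wash_bottle_mid (a point): bystander: white wash bottle, 74 mm in diameter, 200 mm high with its red bent nozzle (reaching 70 mm to its -x side); this point is on its axis, 80 mm up, z up
- dish: bystander: white specimen dish, 118 mm in diameter, with three resin-mounted specimens in it, 24 mm high; origin under its centre, z up
- wheels: bystander: stack of three 200 mm cut-off wheels lying flat, 12 mm high; origin under its centre, z up
Mind the look-alikes: they are no part of the job. Leave any blue or purple look-alike of the bar_3 alone.

How it is judged:
By the outcome, as a careful person would: the job done as asked, in the order asked, and still so for the second after the job is handed in, with the robot touching nothing.
It also fails if it takes over 70 s, if anything falls off the work surface, if the arm or the gripper's body presses on something with over 40 N, if the wrist force passes 120 N, or if a joint passes its speed limit or range.

## Working session

There is one attempt and no reset: what is moved stays moved. The work goes in short steps, Python scripts to look and compute and a tool call to move; the robot and the scene stay as the last step left them, time stands still between calls to the robot, and variables do not carry over. Pictures are saved under pics/ and viewed, at most 10 in all, crops included, and the job is handed in when it is done.

Besides the shell and the picture viewer there is one more tool, called after ">>>" as name(argument=value, ...) on one line, values as JSON. jog_arm: Moves the arm, as the interface text tells. Shift numbers are shares of 50 cm and turn numbers shares of 1.5 rad, none past 1 either way. Its arguments: {"type":"object","properties":{"motion":{"type":"string"}},"required":["motion"]}

```bash
ls; mkdir -p pics
cat > h.py <<'E'
import numpy as np,cv2
from plant import *
from scipy.spatial.transform import Rotation as R
def rot(q): return R.from_quat([q[1],q[2],q[3],q[0]]).as_matrix()
def cloud(f):
    z=f["range_z"];K=f["intrinsics"];v,u=np.mgrid[:480,:640]
    p=np.stack([(u-K[0,2])/K[0,0]*z,-(v-K[1,2])/K[1,1]*z,-z],-1)
    T=f["world_from_camera"];return p@T[:3,:3].T+T[:3,3]
def save(n,im): cv2.imwrite("pics/"+n,im[...,::-1])
E
python3 - <<'E'
from h import *
s=state();print({k:np.round(v,3) for k,v in s.items()})
for c in["scene","side"]:
    f=grab_frame(c);save(c+"0.png",f["color"]);print(c,np.round(f["world_from_camera"],3).tolist())
    for t in["cassette","rails","bar_1_mid","mouth_1","mouth_2","wash_bottle_mid","dish","wheels"]:
        print(t,[(round(float(d["p"]),2),np.round(d["at"],3).tolist()) for d in place_of(c,t)][:5])
E
```

```text
pics
{'time': np.float64(0.0), 'joint_pos': array([-1.371,  0.053,  1.614,  0.   ,  1.476, -0.119]), 'joint_vel': array([ 0.002, -0.001, -0.   ,  0.   , -0.002,  0.   ]), 'joint_efforts': array([ 0.0000e+00, -3.9368e+01, -3.7018e+01, -0.0000e+00,  7.0000e-03,
        0.0000e+00]), 'tool_pos': array([ 0.196, -0.593,  0.23 ]), 'tool_rot': array([-0.001,  0.987,  0.159, -0.   ]), 'contact_force': array([0.88 , 0.784, 0.884]), 'ft_torque': array([ 0.029, -0.001, -0.033]), 'grasp_force': np.float64(0.0), 'gripper_width': np.float64(1.0)}
scene [[0.153, -0.739, 0.656, 1.37], [0.988, 0.117, -0.099, -0.145], [-0.004, 0.663, 0.749, 0.935], [0.0, 0.0, 0.0, 1.0]]
cassette [(0.68, [0.581, -0.023, 0.001])]
rails [(0.7, [0.551, -0.037, 0.025])]
bar_1_mid [(0.63, [0.595, -0.105, 0.046])]
mouth_1 [(0.9, [0.613, 0.078, 0.051]), (0.72, [0.676, -0.069, 0.045]), (0.7, [0.64, 0.001, 0.047])]
mouth_2 [(0.9, [0.613, 0.078, 0.051]), (0.72, [0.676, -0.069, 0.045]), (0.7, [0.64, 0.001, 0.047])]
wash_bottle_mid [(0.76, [0.589, 0.374, 0.084])]
dish [(0.7, [0.674, -0.362, -0.002])]
wheels [(0.69, [0.398, -0.404,
[... 165 characters left out ...]
sette [(0.92, [0.58, -0.025, 0.002])]
rails [(0.85, [0.547, -0.039, 0.03])]
bar_1_mid [(0.7, [0.592, -0.103, 0.046])]
mouth_1 [(0.81, [0.674, -0.068, 0.048]), (0.71, [0.614, 0.076, 0.047]), (0.62, [0.582, -0.026, 0.043]), (0.6, [0.646, 0.005, 0.048]), (0.17, [0.594, -0.104, 0.046])]
mouth_2 [(0.81, [0.674, -0.068, 0.048]), (0.71, [0.614, 0.076, 0.047]), (0.62, [0.582, -0.026, 0.043]), (0.6, [0.646, 0.005, 0.048]), (0.17, [0.594, -0.104, 0.046])]
wash_bottle_mid [(0.92, [0.591, 0.374, 0.077]), (0.32, [0.618, 0.077, 0.046])]
dish [(0.76, [0.683, -0.36, 0.001]), (0.55, [0.594, -0.102, 0.042]), (0.19, [0.589, 0.372, 0.078])]
wheels [(0.87, [0.398, -0.402, -0.003]), (0.62, [0.58, -0.024, 0.043])]
```

View pics/scene0.png

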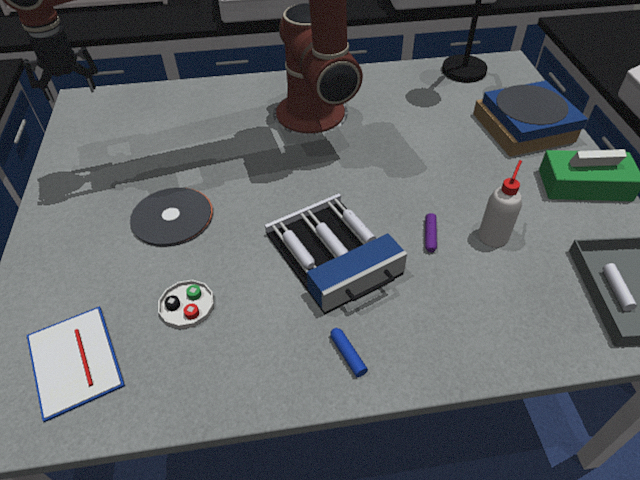

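View pics/side0.png

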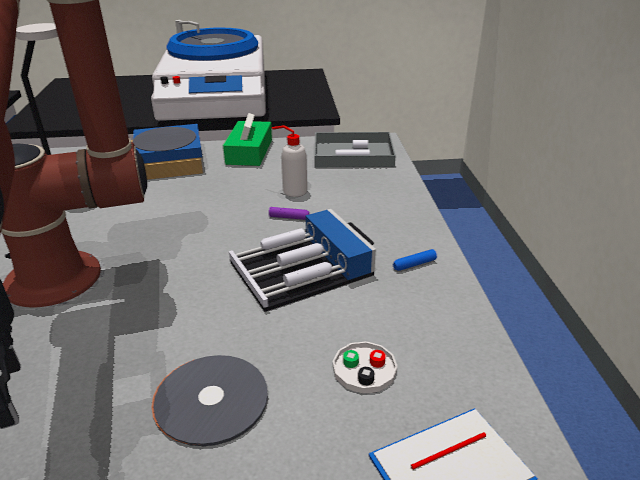

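The cassette lies yawed about 23° (scene pixel 335,250; bars at 295,248, 328,240 and 357,225). Three white bars are on its rails, and the blue and purple look-alikes lie on the bench beside it. Next I'll go above it for a close look.

```bash
cat >> h.py <<'E'
def go(p,yaw,p0=None,yaw0=None):
    "fractions for jog: target TCP p, tool-x yaw (deg), from measured/commanded pose, tool down"
    s=state();M=rot(s["tool_rot"]);q=np.array(s["tool_pos"]) if p0 is None else np.array(p0)
    if yaw0 is not None: M=down(yaw0)
    d=M.T@(np.array(p)-q); r=R.from_matrix(M.T@down(yaw)).as_rotvec()
    return np.round(np.r_[d/.5,r/1.5],3).tolist()
def down(y):
    c,s_=np.cos(np.radians(y)),np.sin(np.radians(y));return np.array([[c,s_,0],[s_,-c,0],[0,0,-1.]])
E
python3 -c "
from h import *
print(go([.36,-.33,.28],23.1),go([.50,-.06,.30],23.1,[.36,-.33,.28],23.1))"
```

```text
[0.477, -0.398, -0.097, 0.0, 0.0, -0.056] [0.469, -0.387, -0.04, 0.0, 0.0, 0.0]
```

>>> jog_arm(motion="60 0.477 -0.398 -0.097 0 0 -0.056;60 0.477 -0.398 -0.097 0 0 -0.056;60 0.477 -0.398 -0.097 0 0 -0.056;60 0.477 -0.398 -0.097 0 0 -0.056;60 0.477 -0.398 -0.097 0 0 -0.056")

```text
time: 1.52
tool_pos: [0.3597, -0.3296, 0.28]
tool_rot: [0.0, 0.98, 0.2, 0.0]
contact_force: [1.0, -0.2, 0.1]
gripper_width: 0.6
grasp_force: 0.0
```

>>> jog_arm(motion="0 0.469 -0.387 -0.04 0 0 0;0 0.469 -0.387 -0.04 0 0 0;0 0.469 -0.387 -0.04 0 0 0;0 0.469 -0.387 -0.04 0 0 0;0 0.469 -0.387 -0.04 0 0 0")

```text
time: 2.15
tool_pos: [0.4996, -0.0592, 0.3001]
tool_rot: [0.0, 0.98, 0.2, 0.001]
contact_force: [0.5, -0.6, 0.4]
gripper_width: -0.0
grasp_force: 0.0
```

Run:
```python
from h import *
f=grab_frame("wrist");save("w1.png",f["color"]);np.savez("w1.npz",**f)
s=state();print(s["tool_pos"],s["tool_rot"],s["joint_pos"]);print(np.round(f["world_from_camera"],3))
for t in["cassette","rails","bar_1_mid","mouth_1"]:
    print(t,[(round(float(d["p"]),2),np.round(d["at"],3).tolist()) for d in place_of("wrist",t)][:5])
```

```text
[ 0.5014851  -0.05428408  0.30042421] [-0.00182876  0.97914927  0.20312368  0.00203364] [-0.2583151  -0.27403061  1.80048415  0.00509332  1.61313236  0.90360623]
[[ 0.392  0.87   0.298  0.577]
 [-0.92   0.37   0.128 -0.028]
 [ 0.001 -0.324  0.946  0.442]
 [ 0.     0.     0.     1.   ]]
cassette [(0.29, [0.541, -0.036, 0.029])]
rails [(0.66, [0.544, -0.036, 0.029])]
bar_1_mid [(0.9, [0.595, -0.099, 0.041])]
mouth_1 [(0.83, [0.643, 0.001, 0.046]), (0.79, [0.674, -0.068, 0.046]), (0.78, [0.611, 0.073, 0.047])]
```

View pics/w1.png

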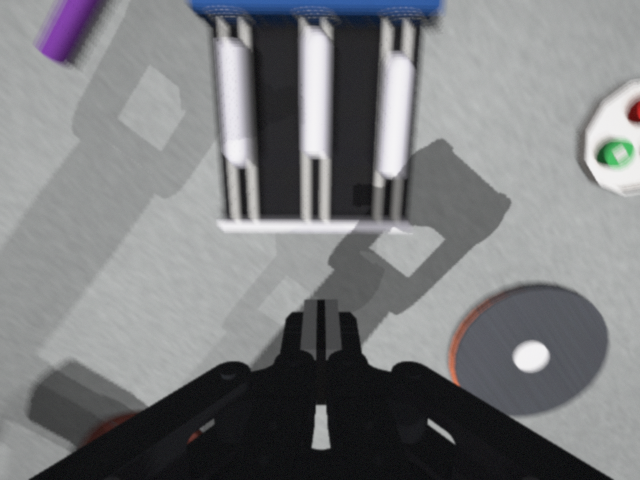

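The wrist picture is slightly blurred. The three bars are at cols 235, 315 and 397, and the left one seems bevelled at its rear end (237,155). I'll take a still frame and fit the lanes.

```bash
cat >> h.py <<'E'
def bars(cam,o=(.581,-.024),yaw=23.1,verbose=1):
    f=grab_frame(cam);P=cloud(f);ok=f["range_z"]>0
    c=np.radians(yaw);A=np.array([[np.cos(c),np.sin(c)],[-np.sin(c),np.cos(c)]])
    L=(P[...,:2]-o)@A.T; z=P[...,2]; out={}
    for n,y0 in((1,.078),(2,0),(3,-.078)):
        m=ok&(abs(L[...,1]-y0)<.022)&(z>.047)&(z<.063)&(L[...,0]>-.128)&(L[...,0]<.058)
        if m.sum()<30: out[n]=None;continue
        l=L[m];zz=z[m];x=l[:,0]
        d=np.polyfit(x,l[:,1],1)
        # top ridge height near each end
        prof=[(int(1e3*a),round(1e3*float(np.percentile(z[ok&(abs(L[...,1]-y0)<.006)&(abs(L[...,0]-a)<.0015)],50)),1)) for a in np.arange(x.min()-.004,x.max()+.004,.003) if (ok&(abs(L[...,1]-y0)<.006)&(abs(L[...,0]-a)<.0015)).sum()>2]
        out[n]=(x.min(),x.max(),np.median(l[:,1]),d[0],np.percentile(zz,98))
        if verbose: print(n,np.round(out[n],4).tolist());  
        if verbose>1: print(prof)
    return f,P,L
E
python3 - <<'E'
from h import *
f,P,L=bars("wrist",verbose=2);save("w2.png",cv2.resize(f["color"][:250,180:460],None,fx=2.2,fy=2.2))
s=state();print(s["tool_pos"],s["tool_rot"])
m=(f["range_z"]>0)
# block top & end plate edges in cassette frame
b=m&(abs(P[...,2]-.074)<.004)&(L[...,0]>.03)
print("block top x min",np.percentile(L[b][:,0],1),"y",np.percentile(L[b][:,1],[.5,99.5]))
e=m&(abs(P[...,2]-.034)<.003)&(L[...,0]<-.12)&(L[...,0]>-.16)
print("end",np.percentile(L[e],[1,50,99],axis=0).tolist(), np.polyfit(L[e][:,1],L[e][:,0],1))
for t in["mouth_1","bar_1_mid","rails"]:
    print(t,[(round(float(d["p"]),2),np.round(d["at"],4).tolist()) for d in place_of("wrist",t)][:5])
for c in("side","scene"): print(c); bars(c)
E
```

```text
1 [-0.0637, 0.0465, 0.0755, -0.0096, 0.0573]
[(-67, 11.2), (-64, 50.3), (-61, 51.5), (-58, 53.5), (-55, 55.3), (-52, 56.1), (-49, 56.0), (-46, 55.8), (-43, 55.8), (-40, 55.6), (-37, 55.6), (-34, 56.0), (-31, 55.8), (-28, 55.8), (-25, 55.9), (-22, 55.9), (-19, 55.6), (-16, 56.1), (-13, 55.7), (-10, 55.9), (-7, 55.6), (-4, 55.5), (-1, 55.6), (1, 55.8), (4, 55.7), (7, 55.8), (10, 56.1), (13, 55.6), (16, 55.7), (19, 55.7), (22, 55.8), (25, 55.4), (28, 56.2), (31, 55.9), (34, 55.7), (37, 55.9), (40, 55.5), (43, 55.7), (46, 55.7)]
2 [-0.0538, 0.0566, -0.0008, -0.0047, 0.0573]
[(-57, 13.2), (-51, 55.8), (-48, 55.7), (-45, 56.2), (-42, 55.8), (-39, 55.9), (-36, 56.0), (-33, 55.6), (-30, 55.7), (-27, 56.2), (-24, 55.8), (-21, 55.9), (-18, 55.6), (-15, 55.9), (-12, 56.1), (-9, 55.8), (-6, 55.7), (-3, 55.9), (0, 55.8), (2, 56.1), (5, 56.1), (8, 55.8), (11, 55.9), (14, 56.1), (17, 56.0), (20, 56.0), (23, 55.8), (26, 55.8), (29, 55.9), (32, 56.1), (35, 55.8), (38, 55.8), (41, 56.1), (44, 55.6), (47, 55.5), (50, 54.3), (53, 52.5), (56, 50.8), (59, 29.9)]
3 [-0.0741, 0.0361, -0.0769, -0.007, 0.0575
[... 668 characters left out ...]
880907070708828, -0.10285504127135793], [-0.13277703740974584, -0.00231625415454057], [-0.12073279481847582, 0.1036587960504988]] [ 0.00659281 -0.13261805]
mouth_1 [(0.96, [0.6718, -0.0663, 0.0473]), (0.93, [0.6145, 0.0726, 0.0471]), (0.65, [0.6456, -0.0006, 0.0463])]
bar_1_mid [(0.74, [0.5956, -0.1033, 0.0433]), (0.17, [0.397, -0.3966, 0.0])]
rails [(0.64, [0.5429, -0.0381, 0.027]), (0.59, [0.3995, -0.3981, 0.0005])]
side
1 [-0.0644, 0.0453, 0.0711, -0.0235, 0.0577]
2 [-0.0553, 0.0549, -0.0074, -0.0067, 0.0578]
3 [-0.076, 0.0368, -0.0846, -0.004, 0.0579]
scene
1 [-0.063, 0.0492, 0.0752, 0.0004, 0.0602]
2 [-0.0541, 0.0554, -0.0023, 0.0035, 0.0597]
3 [-0.0762, 0.0377, -0.0796, -0.002, 0.0599]
```

View pics/w2.png

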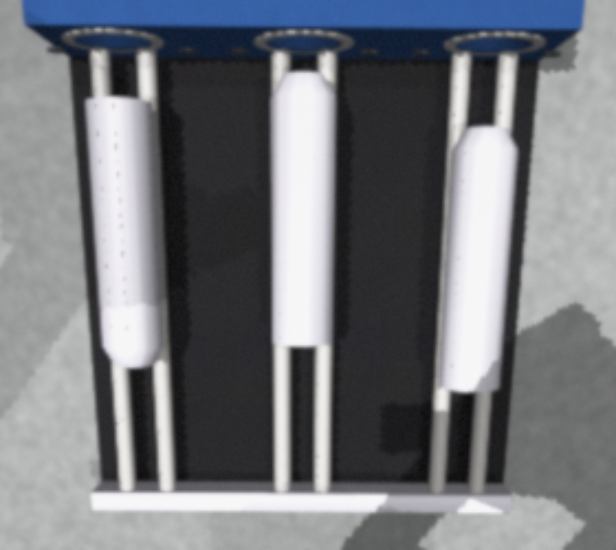

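Lane 1 (left in the crop, its nose at the bottom, 130,350) lies bevel to the rear. Lanes 2 and 3 (302,80 and 485,135) have the bevel towards the bushes. The ridge profiles agree, and pushing will confirm it. I'm refining the frame to a yaw of 22.7° and starting with lane 2.

```bash
cat >> h.py <<'E'
O=np.array([.5828,-.0243]);Y=22.7
def cas(x,y,z): return np.r_[O+down(Y)[:2,0]*x-down(Y)[:2,1]*y,z]
def me():
    s=state();d=np.array(s["tool_pos"])[:2]-O;M=down(Y);f=np.array(s["contact_force"])
    return np.round([d@M[:2,0],-d@M[:2,1],s["tool_pos"][2]],4),np.round([f[:2]@M[:2,0],-f[:2]@M[:2,1],f[2]],1)
E
python3 -c "
from h import *
print(go(cas(-.085,0,.12),Y,[.5,-.06,.3],23.1))"
```

```text
[0.01, -0.002, 0.36, 0.0, 0.0, 0.005]
```

>>> jog_arm(motion="0 0.01 -0.002 0.12 0 0 0.005;0 0.01 -0.002 0.24 0 0 0.005;0 0.01 -0.002 0.36 0 0 0.005;0 0.01 -0.002 0.36 0 0 0.005;0 0.01 -0.002 0.36 0 0 0.005")

```text
time: 3.32
tool_pos: [0.5045, -0.0593, 0.122]
tool_rot: [0.001, 0.981, 0.196, 0.001]
contact_force: [-0.5, 0.1, -0.4]
gripper_width: 0.0
grasp_force: 0.0
```

>>> jog_arm(motion="0 0 0 0.08 0 0 0;0 0 0 0.14 0 0 0;0 0 0 0.166 0 0 0;0 0 0 0.166 0 0 0;0 0 0 0.166 0 0 0")

```text
time: 3.95
tool_pos: [0.5049, -0.059, 0.0389]
tool_rot: [0.001, 0.981, 0.196, 0.002]
contact_force: [0.1, -0.2, -0.7]
gripper_width: 0.003
grasp_force: 0.0
```

```bash
python3 -c "
from h import *
print(me(),state()['tool_rot']);bars('side')"
```

```text
(array([-0.0852, -0.002 ,  0.0389]), array([ 0.1, -0.2, -0.7])) [8.54759290e-04 9.80526938e-01 1.96374784e-01 1.77104757e-03]
1 [-0.0294, 0.0454, 0.0708, -0.0083, 0.0578]
2 [-0.097, 0.0561, -0.0081, 0.0274, 0.0611]
3 [-0.0758, 0.0362, -0.085, -0.0116, 0.0579]
```

>>> jog_arm(motion="0 0.02 0 0 0 0 0;0 0.04 0 0 0 0 0;0 0.054 0 0 0 0 0;0 0.066 0 0 0 0 0;0 0.076 0 0 0 0 0")

```text
time: 4.62
tool_pos: [0.5383, -0.0437, 0.0363]
tool_rot: [-0.0, 0.981, 0.196, -0.0]
contact_force: [-1.5, -0.9, 0.2]
gripper_width: 0.002
grasp_force: 1.3
```

>>> jog_arm(motion="0 0.016 0 0 0 0 0;0 0.032 0 0 0 0 0;0 0.048 0 0 0 0 0;0 0.06 0 0 0 0 0;0 0.06 0 0 0 0 0")

```text
time: 5.25
tool_pos: [0.5666, -0.0321, 0.0367]
tool_rot: [0.0, 0.98, 0.197, 0.0]
contact_force: [-0.4, 0.6, -0.0]
gripper_width: -0.002
grasp_force: 0.0
```

```bash
python3 -c "
from h import *
print(me());bars('scene')"
```

```text
(array([-0.018 , -0.001 ,  0.0367]), array([-0.1,  0.7, -0. ]))
1 [-0.0511, 0.0478, 0.0753, -0.0057, 0.0601]
2 [-0.0221, 0.0578, -0.0035, 0.0502, 0.062]
3 [-0.0749, 0.0384, -0.0794, 0.0009, 0.0597]
```

>>> jog_arm(motion="0 0.016 0 0 0 0 0;0 0.032 0 0 0 0 0;0 0.042 0 0 0 0 0;0 0.05 0 0 0 0 0;0 0.054 0 0 0 0 0")

```text
time: 5.92
tool_pos: [0.591, -0.0219, 0.0365]
tool_rot: [0.0, 0.981, 0.196, -0.0]
contact_force: [-1.8, -1.0, 0.4]
gripper_width: -0.002
grasp_force: 0.7
```

>>> jog_arm(motion="0 0.002 0 0 0 0 0;0 0.004 0 0 0 0 0;0 0.006 0 0 0 0 0;0 0.006 0 0 0 0 0;0 0.006 0 0 0 0 0")

```text
time: 6.55
tool_pos: [0.5927, -0.0212, 0.0365]
tool_rot: [0.0, 0.981, 0.196, -0.001]
contact_force: [-4.7, -2.5, 3.8]
gripper_width: -0.0
grasp_force: 2.9
```

```bash
python3 -c "
from h import *
print(me())"
```

```text
(array([ 0.0104, -0.001 ,  0.0365]), array([-5.3, -0.5,  3.8]))
```

>>> jog_arm(motion="0 0.004 0 0 0 0 0;0 0.008 0 0 0 0 0;0 0.01 0 0 0 0 0;0 0.01 0 0 0 0 0;0 0.01 0 0 0 0 0")

```text
time: 7.18
tool_pos: [0.5934, -0.021, 0.0363]
tool_rot: [0.001, 0.98, 0.197, -0.007]
contact_force: [-19.5, -8.7, 13.9]
gripper_width: 0.001
grasp_force: 11.0
```

```bash
python3 -c "
from h import *
print(me())"
```

```text
(array([ 0.0111, -0.001 ,  0.0363]), array([-21.4,  -0.5,  13.9]))
```

Lane 2 stops firmly at the home depth. Lane 3 is next.

>>> jog_arm(motion="0 -0.04 0 -0.02 0 0 0;0 -0.08 0 -0.11 0 0 0;0 -0.16 0.08 -0.11 0 0 0;0 -0.246 0.156 -0.11 0 0 0;0 -0.246 0.156 -0.11 0 0 0")

```text
time: 7.8
tool_pos: [0.514, -0.1409, 0.0918]
tool_rot: [0.0, 0.981, 0.194, 0.001]
contact_force: [0.9, -0.1, 0.2]
gripper_width: -0.0
grasp_force: 0.0
```

>>> jog_arm(motion="0 0 0 0.06 0 0 0;0 0 0 0.11 0 0 0;0 0 0 0.11 0 0 0;0 0.016 0 0.11 0 0 0;0 0.03 0 0.11 0 0 0")

```text
time: 8.43
tool_pos: [0.5305, -0.1324, 0.0382]
tool_rot: [0.001, 0.98, 0.197, 0.001]
contact_force: [-0.7, -0.6, 0.0]
gripper_width: 0.0
grasp_force: 0.0
```

```bash
python3 -c "
from h import *
print(me());bars('scene')"
```

```text
(array([-0.09  , -0.0795,  0.0382]), array([-0.9, -0.3,  0. ]))
1 [-0.0643, 0.0487, 0.075, 0.0031, 0.0597]
2 [0.0244, 0.057, -0.0026, 0.0682, 0.0615]
3 [-0.0963, 0.0377, -0.0799, 0.0162, 0.061]
```

>>> jog_arm(motion="0 0.016 0 0 0 0 0;0 0.032 0 0 0 0 0;0 0.048 0 0 0 0 0;0 0.064 0 0 0 0 0;0 0.076 0 0 0 0 0")

```text
time: 9.1
tool_pos: [0.564, -0.1176, 0.0364]
tool_rot: [-0.0, 0.981, 0.196, -0.0]
contact_force: [-1.9, -0.7, 1.6]
gripper_width: 0.0
grasp_force: 1.0
```

>>> jog_arm(motion="0 0.008 0 0 0 0 0;0 0.02 0 0 0 0 0;0 0.036 0 0 0 0 0;0 0.052 0 0 0 0 0;0 0.066 0 0 0 0 0")

```text
time: 9.72
tool_pos: [0.5946, -0.1048, 0.0365]
tool_rot: [-0.0, 0.981, 0.196, 0.0]
contact_force: [-0.8, 0.2, 0.1]
gripper_width: -0.002
grasp_force: 0.5
```

>>> jog_arm(motion="0 0.016 0 0 0 0 0;0 0.032 0 0 0 0 0;0 0.044 0 0 0 0 0;0 0.054 0 0 0 0 0;0 0.06 0 0 0 0 0")

```text
time: 10.35
tool_pos: [0.622, -0.0935, 0.0367]
tool_rot: [0.0, 0.981, 0.196, -0.0]
contact_force: [-1.6, -1.9, 0.7]
gripper_width: -0.003
grasp_force: 0.9
```

>>> jog_arm(motion="0 0.004 0 0 0 0 0;0 0.008 0 0 0 0 0;0 0.012 0 0 0 0 0;0 0.014 0 0 0 0 0;0 0.014 0 0 0 0 0")

```text
time: 10.98
tool_pos: [0.6242, -0.0929, 0.0367]
tool_rot: [0.001, 0.98, 0.197, -0.006]
contact_force: [-18.0, -6.5, 12.4]
gripper_width: 0.003
grasp_force: 9.6
```

```bash
python3 -c "
from h import *
print(me())"
```

```text
(array([ 0.0117, -0.0793,  0.0367]), array([-19.1,   1. ,  12.4]))
```

Lane 3 is home too. Next I'll feel lane 1, pushing gently.

>>> jog_arm(motion="0 -0.04 0 -0.02 0 0 0;0 -0.08 0 -0.11 0 0 0;0 -0.16 -0.1 -0.11 0 0 0;0 -0.226 -0.2 -0.11 0 0 0;0 -0.226 -0.31 -0.11 0 0 0")

```text
time: 11.6
tool_pos: [0.4622, 0.0093, 0.091]
tool_rot: [-0.0, 0.981, 0.195, 0.0]
contact_force: [0.8, 0.1, 0.4]
gripper_width: -0.002
grasp_force: 0.0
```

>>> jog_arm(motion="0 0 0 0 0 0 0;0 0 0 0.06 0 0 0;0 0 0 0.11 0 0 0;0 0.01 0 0.11 0 0 0;0 0.03 0 0.11 0 0 0")

```text
time: 12.22
tool_pos: [0.4796, 0.0141, 0.0375]
tool_rot: [0.0, 0.981, 0.196, 0.001]
contact_force: [0.4, 0.6, 0.9]
gripper_width: -0.001
grasp_force: 0.0
```

>>> jog_arm(motion="0 0.012 0 0 0 0 0;0 0.024 0 0 0 0 0;0 0.036 0 0 0 0 0;0 0.046 0 0 0 0 0;0 0.05 0 0 0 0 0")

```text
time: 12.85
tool_pos: [0.5013, 0.0242, 0.0365]
tool_rot: [0.0, 0.981, 0.196, -0.0]
contact_force: [-0.6, -0.9, 0.9]
gripper_width: 0.002
grasp_force: 0.8
```

```bash
python3 -c "
from h import *
print(me())"
```

```text
(array([-0.0564,  0.0762,  0.0365]), array([-1. , -0.6,  0.9]))
```

>>> jog_arm(motion="0 0.002 0 0 0 0 0;0 0.004 0 0 0 0 0;0 0.006 0 0 0 0 0;0 0.008 0 0 0 0 0;0 0.01 0 0 0 0 0")

```text
time: 13.48
tool_pos: [0.5033, 0.0251, 0.0363]
tool_rot: [0.0, 0.98, 0.197, -0.004]
contact_force: [-12.9, -5.1, 10.2]
gripper_width: 0.002
grasp_force: 7.1
```

```bash
python3 -c "
from h import *
print(me())"
```

```text
(array([-0.0543,  0.0762,  0.0363]), array([-13.9,   0.3,  10.2]))
```

Lane 1 catches at the rim: 14 N with the bar centre about 55 mm short. Now I'll pick it up.

>>> jog_arm(motion="0 -0.03 0 0 0 0 0;0 -0.05 0 -0.08 0 0 0;60 -0.05 0 -0.166 0 0 0;60 0.03 0 -0.166 0 0 0;60 0.12 0 -0.166 0 0 0")

```text
time: 14.1
tool_pos: [0.5625, 0.0494, 0.1211]
tool_rot: [0.0, 0.981, 0.196, 0.002]
contact_force: [0.6, 0.4, -0.2]
gripper_width: 0.598
grasp_force: 0.0
```

>>> jog_arm(motion="60 0 0 0 0 0 0;60 0 0 0.09 0 0 0;60 0 0 0.16 0 0 0;60 0 0 0.188 0 0 0;60 0 0 0.188 0 0 0")

```text
time: 14.72
tool_pos: [0.5601, 0.0489, 0.0249]
tool_rot: [-0.0, 0.981, 0.196, -0.001]
contact_force: [-0.1, -0.0, 0.6]
gripper_width: 0.6
grasp_force: 0.0
```

```bash
python3 -c "
from h import *
print(me(),state()['joint_pos']);f=grab_frame('wrist');save('w3.png',f['color'])"
```

```text
(array([0.0073, 0.0763, 0.0249]), array([-0.1,  0. ,  0.6])) [-4.52588970e-02  1.26574530e-01  1.90446195e+00  1.19985465e-04
  1.11228066e+00  1.13049594e+00]
```

View pics/w3.png

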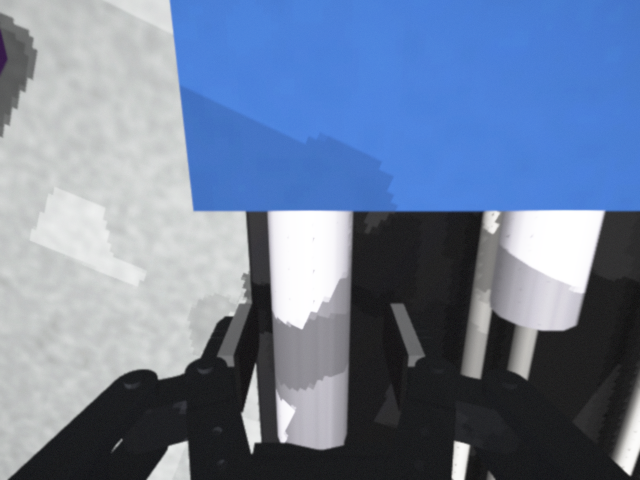

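Run:
```python
from h import *
f=grab_frame("wrist");P=cloud(f);c=down(Y)
d=P[...,:2]-O;x=d@c[:2,0];y=-(d@c[:2,1]);z=P[...,2]
for a in np.arange(-.01,.05,.015):
    for y0 in(.078,0):
        m=(f["range_z"]>0)&(abs(x-a)<.004)&(abs(y-y0)<.022)&(z>.046)&(z<.062)
        if m.sum()>50: print(round(a,3),y0,m.sum(),np.round([*np.percentile(y[m],[2,98]),np.median(y[m][z[m]>np.percentile(z[m],85)])],4))
```

```text
-0.01 0.078 1195 [0.0662 0.0911 0.0783]
0.005 0.078 1484 [0.066  0.0999 0.0789]
0.02 0.078 1562 [0.066  0.0999 0.0787]
0.02 0 294 [-0.0081  0.0139  0.0009]
0.035 0.078 1673 [0.0659 0.0909 0.0779]
0.035 0 1869 [-0.0081  0.014   0.0011]
0.05 0.078 1863 [0.0658 0.0907 0.0781]
0.05 0 2133 [-0.0079  0.0141  0.0008]
```

The close view shows the bar (col 310) about 2.5 mm left of the finger midline (col 322). I'll shift, grip and lift.

>>> jog_arm(motion="60 0 -0.005 0 0 0 0;20 0 -0.005 0 0 0 0;0 0 -0.005 0 0 0 0;0 0 -0.005 0 0 0 0;0 0 -0.005 0 0 0 0")

```text
time: 15.45
tool_pos: [0.5603, 0.0529, 0.027]
tool_rot: [-0.001, 0.981, 0.196, 0.0]
contact_force: [-4.5, 5.6, 6.8]
gripper_width: 0.311
grasp_force: 59.9
```

>>> jog_arm(motion="0 0 0 0 0 0 0;0 0 0 -0.02 0 0 0;0 0 0 -0.1 0 0 0;0 0 0 -0.2 0 0 0;0 0 0 -0.28 0 0 0")

```text
time: 16.08
tool_pos: [0.5605, 0.0511, 0.1681]
tool_rot: [0.001, 0.981, 0.196, 0.001]
contact_force: [1.0, -0.0, -2.0]
gripper_width: 0.307
grasp_force: 59.5
```

```bash
python3 -c "
from h import *
s=state();print(me(),s['gripper_width'],s['grasp_force'])"
```

```text
(array([0.0085, 0.0781, 0.1681]), array([ 0.9, -0.4, -2. ])) 0.30713285103939797 59.47566869203001
```

>>> jog_arm(motion="0 0 0 0 0 0 -0.12;0 0 0 0 0 0 -0.24;0 0 0 0 0 0 -0.36;0 0 0 0 0 0 -0.48;0 0 0 0 0 0 -0.6")

```text
time: 16.7
tool_pos: [0.5601, 0.0511, 0.1658]
tool_rot: [0.0, 0.796, 0.606, -0.0]
contact_force: [-0.4, -0.3, -3.2]
gripper_width: 0.307
grasp_force: 59.5
```

>>> jog_arm(motion="0 0 0 0 0 0 -0.12;0 0 0 0 0 0 -0.24;0 0 0 0 0 0 -0.36;0 0 0 0 0 0 -0.48;0 0 0 0 0 0 -0.6")

```text
time: 17.32
tool_pos: [0.5601, 0.0511, 0.1658]
tool_rot: [0.0, 0.453, 0.891, -0.0]
contact_force: [0.2, 0.3, -1.8]
gripper_width: 0.31
grasp_force: 59.5
```

>>> jog_arm(motion="0 0 0 0 0 0 -0.12;0 0 0 0 0 0 -0.24;0 0 0 0 0 0 -0.36;0 0 0 0 0 0 -0.48;0 0 0 0 0 0 -0.6")

```text
time: 17.95
tool_pos: [0.5601, 0.0511, 0.1658]
tool_rot: [0.0, 0.02, 1.0, -0.0]
contact_force: [0.5, -0.2, -1.9]
gripper_width: 0.309
grasp_force: 59.5
```

>>> jog_arm(motion="0 0 0 0 0 0 -0.12;0 0 0 0 0 0 -0.22;0 0 0 0 0 0 -0.294;0 0 0 0 0 0 -0.294;0 0 0 0 0 0 -0.294")

```text
time: 18.58
tool_pos: [0.5601, 0.0513, 0.1657]
tool_rot: [0.0, -0.195, 0.981, -0.0]
contact_force: [0.1, -0.8, -1.8]
gripper_width: 0.309
grasp_force: 59.5
```

Run:
```python
from h import *
s=state();print(me(),s['gripper_width'],s['grasp_force'],s['joint_pos'][5],go(cas(-.035,.0785,.167),Y+180))
for cam in("scene","side"):
    f=grab_frame(cam);P=cloud(f);c=down(Y);d=P[...,:2]-O;x=d@c[:2,0];y=-(d@c[:2,1]);z=P[...,2]
    m=(f["range_z"]>0)&(abs(x)<.08)&(abs(y-.078)<.03)&(z>.165)&(z<.205)&(f["color"].min(2)>90)
    print(cam,m.sum(),np.percentile(x[m],[1,99]),[ (round(a,3),round(float(np.percentile(z[m&(abs(x-a)<.004)],98)),4),round(float(np.median(y[m&(abs(x-a)<.004)])),4)) for a in np.arange(-.06,.075,.008) if (m&(abs(x-a)<.004)).sum()>10])
```

```text
(array([0.0083, 0.0785, 0.1657]), array([-0.2, -0.8, -1.8])) 0.3091167507017224 59.47213317034766 -2.004709198324181 [0.087, -0.0, -0.003, -0.0, 0.0, -0.002]
scene 195 [-0.04651103  0.06127523] [(np.float64(0.028), 0.1969, 0.0721), (np.float64(0.036), 0.1989, 0.0744), (np.float64(0.044), 0.1976, 0.0739), (np.float64(0.052), 0.1975, 0.0737), (np.float64(0.06), 0.1951, 0.0757)]
side 439 [-0.05076137  0.05816046] [(np.float64(-0.052), 0.1939, 0.0747), (np.float64(-0.044), 0.1959, 0.0687), (np.float64(-0.036), 0.1947, 0.0663), (np.float64(-0.028), 0.1948, 0.0678), (np.float64(-0.02), 0.1949, 0.0668), (np.float64(-0.012), 0.1955, 0.0665), (np.float64(-0.004), 0.2018, 0.067), (np.float64(0.028), 0.1914, 0.065), (np.float64(0.036), 0.1921, 0.0664), (np.float64(0.044), 0.1946, 0.0678), (np.float64(0.052), 0.1942, 0.0675)]
```

Turned, and held level. I'll lay it back about 35 mm short of the mouth.

>>> jog_arm(motion="0 0.04 0 0 0 0 0;0 0.087 0 0 0 0 0;0 0.087 0 0.08 0 0 0;0 0.087 0 0.16 0 0 0;0 0.087 0 0.22 0 0 0")

```text
time: 19.3
tool_pos: [0.5192, 0.0347, 0.0539]
tool_rot: [-0.001, -0.196, 0.981, 0.0]
contact_force: [0.5, 0.6, -2.3]
gripper_width: 0.303
grasp_force: 59.5
```

>>> jog_arm(motion="0 0 0 0.02 0 0 0;0 0 0 0.04 0 0 0;0 0 0 0.05 0 0 0;0 0 0 0.056 0 0 0;0 0 0 0.058 0 0 0")

```text
time: 19.92
tool_pos: [0.5214, 0.0353, 0.0298]
tool_rot: [0.001, -0.196, 0.981, 0.001]
contact_force: [-7.2, 2.7, 16.3]
gripper_width: 0.305
grasp_force: 66.5
```

```bash
python3 -c "
from h import *
print(me());f=grab_frame('side');save('s3.png',cv2.resize(f['color'][180:320,210:400],None,fx=4,fy=4))"
```

```text
(array([-0.0337,  0.0787,  0.0298]), array([-5.6,  5.3, 16.3]))
```

View pics/s3.png

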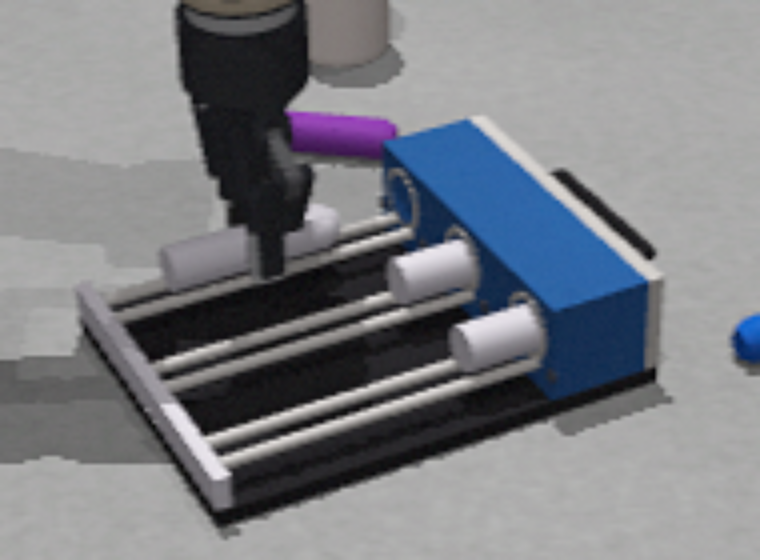

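The bar lies on the lane 1 rails with its bevel toward the bush (325,225), and lanes 2 and 3 stand equally far out. I'll release it and go behind it.

>>> jog_arm(motion="30 0 0 0 0 0 0;45 0 0 0 0 0 0;60 0 0 0 0 0 0;60 0 0 -0.08 0 0 0;60 0 0 -0.186 0 0 0")

```text
time: 20.6
tool_pos: [0.5187, 0.0347, 0.1189]
tool_rot: [-0.002, -0.196, 0.981, 0.0]
contact_force: [1.3, -0.4, 0.3]
gripper_width: 0.599
grasp_force: 0.0
```

>>> jog_arm(motion="0 0.08 0 0 0 0 0;0 0.164 0 0 0 0 0;0 0.164 0 0 0 0 0;0 0.164 0 0.08 0 0 0;0 0.164 0 0.12 0 0 0")

```text
time: 21.22
tool_pos: [0.4443, 0.0033, 0.0582]
tool_rot: [-0.0, -0.196, 0.981, 0.0]
contact_force: [-0.2, 0.9, -0.7]
gripper_width: 0.001
grasp_force: 0.0
```

```bash
python3 -c "
from h import *
print(me(),go(cas(-.116,.0785,.037),Y+180));bars('scene',O,Y);bars('side',O,Y)"
```

```text
(array([-0.1171,  0.0789,  0.0582]), array([ 0.2,  0.9, -0.7])) [-0.002, -0.001, 0.042, 0.0, -0.0, -0.001]
1 [-0.1156, 0.0205, 0.0756, 0.0047, 0.0607]
2 [0.022, 0.0559, -0.0021, 0.0603, 0.0621]
3 [0.0218, 0.0551, -0.0783, 0.013, 0.0618]
1 [-0.1276, 0.0156, 0.0715, -0.0033, 0.0589]
2 [0.0204, 0.0574, -0.0058, -0.0987, 0.06]
3 [0.0209, 0.0577, -0.0847, -0.1058, 0.0601]
```

>>> jog_arm(motion="0 0 0 0.03 0 0 0;0 0 0 0.042 0 0 0;0 0 0 0.042 0 0 0;0 -0.02 0 0.042 0 0 0;0 -0.036 0 0.042 0 0 0")

```text
time: 21.95
tool_pos: [0.462, 0.0102, 0.0392]
tool_rot: [0.0, -0.196, 0.981, -0.0]
contact_force: [-0.5, -0.9, 1.2]
gripper_width: -0.002
grasp_force: 0.8
```

>>> jog_arm(motion="0 -0.02 0 0 0 0 0;0 -0.04 0 0 0 0 0;0 -0.06 0 0 0 0 0;0 -0.08 0 0 0 0 0;0 -0.096 0 0 0 0 0")

```text
time: 22.58
tool_pos: [0.5058, 0.0288, 0.0384]
tool_rot: [-0.0, -0.196, 0.981, 0.0]
contact_force: [-2.5, -0.3, 1.0]
gripper_width: 0.001
grasp_force: 0.9
```

```bash
python3 -c "
from h import *
print(me())"
```

```text
(array([-0.0505,  0.0787,  0.0384]), array([-2.4,  0.6,  1. ]))
```

>>> jog_arm(motion="0 -0.008 0 0 0 0 0;0 -0.02 0 0 0 0 0;0 -0.036 0 0 0 0 0;0 -0.052 0 0 0 0 0;0 -0.066 0 0 0 0 0")

```text
time: 23.2
tool_pos: [0.5363, 0.0415, 0.0386]
tool_rot: [0.0, -0.196, 0.981, 0.0]
contact_force: [-0.2, 0.5, -0.7]
gripper_width: -0.0
grasp_force: 0.4
```

>>> jog_arm(motion="0 -0.016 0 0 0 0 0;0 -0.032 0 0 0 0 0;0 -0.042 0 0 0 0 0;0 -0.052 0 0 0 0 0;0 -0.058 0 0 0 0 0")

```text
time: 23.82
tool_pos: [0.5628, 0.0525, 0.0386]
tool_rot: [0.0, -0.196, 0.981, -0.0]
contact_force: [-0.4, -1.5, 0.5]
gripper_width: -0.0
grasp_force: 0.7
```

>>> jog_arm(motion="0 -0.004 0 0 0 0 0;0 -0.008 0 0 0 0 0;0 -0.012 0 0 0 0 0;0 -0.014 0 0 0 0 0;0 -0.014 0 0 0 0 0")

```text
time: 24.45
tool_pos: [0.564, 0.0531, 0.038]
tool_rot: [-0.007, -0.196, 0.98, -0.001]
contact_force: [-20.1, -8.0, 14.6]
gripper_width: 0.003
grasp_force: 10.6
```

```bash
python3 -c "
from h import *
print(me())"
```

```text
(array([0.0125, 0.0786, 0.038 ]), array([-21.6,   0.3,  14.6]))
```

All three stop at the same depth. I'll retreat and check.

>>> jog_arm(motion="0 0.04 0 0 0 0 0;0 0.1 0 -0.08 0 0 0;0 0.15 0 -0.2 0 0 0;0 0.2 0 -0.32 0 0 0;0 0.2 0 -0.4 0 0 0")

```text
time: 25.08
tool_pos: [0.4763, 0.0163, 0.2415]
tool_rot: [0.002, -0.196, 0.981, -0.0]
contact_force: [1.2, -0.5, 0.8]
gripper_width: -0.002
grasp_force: 0.0
```

>>> jog_arm(motion="0 0.1 0 0 0 0 0;0 0.2 0 0 0 0 0;0 0.2 0 0 0 0 0;0 0.2 0 0 0 0 0;0 0.2 0 0 0 0 0")

```text
time: 25.7
tool_pos: [0.385, -0.0216, 0.2386]
tool_rot: [-0.0, -0.196, 0.981, 0.0]
contact_force: [0.5, -0.1, 0.9]
gripper_width: -0.003
grasp_force: 0.0
```

```bash
python3 -c "
from h import *
print(me());bars('scene',O,Y);f,_,_=bars('side',O,Y)
save('s4.png',cv2.resize(f['color'][180:320,210:400],None,fx=4,fy=4))
for t in['wash_bottle_mid','dish','wheels']: print(t,np.round(place_of('side',t)[0]['at'],3))"
```

```text
(array([-0.1814,  0.0788,  0.2386]), array([ 0.5, -0.3,  0.9]))
1 [0.0217, 0.0555, 0.0754, -0.0036, 0.0616]
2 [0.0199, 0.0546, -0.0011, 0.0813, 0.0618]
3 [0.0236, 0.0554, -0.0796, 0.0029, 0.0623]
1 [0.0211, 0.0578, 0.0705, -0.0729, 0.0594]
2 [0.0211, 0.0571, -0.0063, -0.102, 0.0603]
3 [0.0213, 0.0578, -0.0843, -0.1086, 0.0598]
wash_bottle_mid [0.587 0.372 0.077]
dish [ 0.684 -0.357 -0.   ]
wheels [0.645 0.005 0.047]
```

View pics/s4.png

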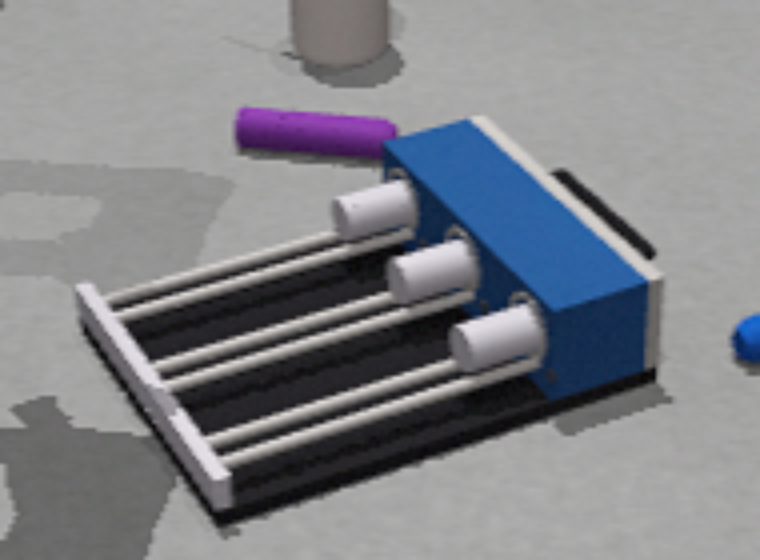

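The three bars stand out equally, with rear faces at x = 21 to 22 mm against the 22 mm that home requires (pixels 345,215, 400,275 and 465,340). The bystanders haven't been touched, so I'm handing in.

```bash
python3 -c "
from plant import *
print(job_done())"
```

```text
the job is handed in; nothing more can be done
None
```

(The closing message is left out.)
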